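# Dial open the print shop's cash box

### The arm

A 7-joint arm with a two-finger parallel gripper is mounted at the origin on the work surface. World frame = base frame: x ahead of the robot, y to its left, z up, the work surface at z = 0. Lengths are in m, angles in rad, forces in N, time in s.
With the tool pointing down it reaches from about 0.35 to 0.9 m from the base axis. Payload 8.1 kg.
Tool frame: the origin (TCP) lies on the centre line of the jaws, within the pads' length; the fingertips stand 17 mm ahead of it and the grasp point (between the pads) lies 2 mm behind it; z points along the fingers, y is the direction in which the jaws open and shut (so a half turn about z gives the same grasp; the last joint's range is limited). The gripper opens to 92 mm and grips with 3 to 60 N. Pads are 19 mm wide; open, the fingers measure 130 mm over their backs; the gripper's body (75 mm by 190 mm) begins 47 mm behind the grasp point.
Start: joints at [1.04, 0.434, 0.025, 1.573, -0.012, 1.134, -0.075], TCP at [0.259, -0.569, 0.244] pointing down, gripper open.
Joint ranges: [-2.62, 2.62], [-0.44, 2.09], [-1.27, 1.32], [0.08, 2.57], [-1.32, 4.46], [0.12, 2], [-2.74, 2.74]. Speed limits (rad/s): [2.22, 2.22, 3.01, 3.01, 3.14, 3.14, 3.14].

### API

Orientations are given as a rotation vector (axis times angle).
In Python, from cell import arm gives the robot as it stands.
- The arm moves only by the shell command python3 -m creep 'ROWS' [FORCE]. ROWS is JSON, a list that holds one entry, the list of rows, each a list of 7 numbers: the shift along the world's x, y, z in cm, then the turn, a rotation vector about the world's x, y, z in degrees, then the opening, from -1 (shut) to 1 (fully open), so that 0 is half open. In form: [[[tx, ty, tz, ax, ay, az, jaw], ...]]. A call has 1 to 5 rows; each row is the pose to reach, as a shift and turn from the pose commanded when the call began; what a row does not reach only later rows make up. A row lasts 1/10 s, in which the tool goes at most 50 mm and 8.59 degrees, less where a joint would pass 70% of its speed; a pose out of reach is approached as far as the arm can. A call with a gripper value outside its range is refused whole. The fingers move at their own pace and stop on an object; FORCE is the grip in N (left out, the last holds). Time passes only in rows, so rows that repeat a pose let the fingers close. It gives the time, the measured TCP pose, the force and the opening at its end, in the units of the state.
- arm.observe(): the state, without advancing time (a new reading comes with each control period).
- arm.get_image(name): name is "side" or "top"; returns the picture (400x640x3 uint8, red, green, blue); there is no depth.
- arm.camera_model(name): a dict with "vfov" (degrees; the focal length in pixels is half the picture's height over the tangent of half this angle, whatever the lens; pixels are square), "cx", "cy" (the principal point, pixels), "k1" (the pictures are not rectified: a ray, as slopes to the right and down, at radius r is drawn at 1 + k1 r^2 times it, then the intrinsics apply), "cam_to_world" (4x4, takes a point from camera to world coordinates). Camera axes: x right, y down, z forward; pixel columns grow to the right and rows downward; lengths in m; the calibration is good to about 2 mm. A picture is of the moment at which its call begins. camera_model takes no time and is no camera call.
- arm.sign_off(): hands the job in, once; it reports no verdict.
The state is a dict: "clock": time; "joints": joint angles; "dq": joint speeds; "joint_efforts": joint torques, N m; "position": TCP position; "ee_rot": TCP orientation; "force": force on the tool from outside, world axes, zero at the start; "ft_torque": the same for the moment, N m; "width": opening from 0.0 (shut) to 1.0 (fully open).
Only numpy, scipy, OpenCV 4.12 (cv2) and the standard library are available. Lean on these libraries where they do the work, as an engineer would, in place of code of your own. Each camera call takes 0.05 s, during which the arm holds its last target.

### The job

Unlock the cash box on the print shop's counter: turn its left dial to 3 and its right dial to 5, then draw the steel shackle fully up and leave it standing up. The dials have slipped a little on their spindles, so each one clicks in somewhere beside its mark: feel for the click at that number and leave the dial sitting in it. Pull the shackle gently, never forcing it while it is blocked, and do not disturb the ink jar, the tape roll and the loupe.

Things in the scene. Friction and masses are not known exactly. Their poses are not given: they have to be found in the camera images.
- cashbox: Grey steel cash box, fixed to the counter, 176 (x) x 276 (y) x 80 mm high. Origin at the centre of its underside; x points to its rear (away from the robot at yaw 0), y to its left, z up. On the lid, in a row along y: left dial at y = +75 mm, shackle at y = 0, right dial at y = -75 mm.
- left_grip (a point): Centre of the left dial's grip bar, on its vertical axis, 107 mm above the counter; x along the bar to its pointer end (white line), z up. Dial: black disc, diameter 44 mm, 6 mm high, carrying an upright bar 44 mm long, 14 mm wide, its top 117 mm above the counter. It turns without end. On the white plate around it, dice pips: 1 at the box's +x side, 2 to 6 follow clockwise from above, 60 degrees apart.
- right_grip (a point): The same point and axes for the right dial: same shape, heights and numbers as the left dial.
- left_angle (a joint): Turn of the left dial, rad, growing clockwise seen from above: 0 with the pointer at 1, 2.094 at number 3. Friction 0.04 N m. It has a click at every number, all shifted together from the marks by one unknown angle of up to 0.26 rad either way (another for the other dial; it never changes). It starts 0.5 to 1.35 rad short of number 3, so it is turned clockwise.
- right_angle (a joint): The same for the right dial: number 5 is 4.189. It starts 0.5 to 1.35 rad beyond number 5, so it is turned anticlockwise.
- shackle_bar (a point): Middle of the shackle's cross-bar. The shackle is an inverted U of round steel bar 10 mm thick in the middle of the lid; its cross-bar runs along the box's y axis, straight for 28 mm, legs 44 mm apart; its centre is 114 mm above the counter when down (34 mm above the lid). The point moves up with it.
- shackle_rise (a joint): Height of the shackle in m: 0 down, 0.025 fully up at its stop. It slides straight up against about 4 N of friction plus 1 to 2 N of weight and stays where it is left. Unless both dials sit in the clicks of their code numbers it is blocked after 2 to 3 mm.
- left_dial: The left dial with its hidden lock disc; origin on its axis, 81 mm above the counter. Click: a spring ball drops between two bumps 0.07 rad either side of its centre. On climbing a bump (0.14 to 0.07 rad before centre) about 0.2 N m is felt against the turn; past its crest the dial is pulled on. Let go well between the crests, it snaps to the centre; elsewhere it stays, the shackle blocked.
- right_dial: The right dial with its hidden lock disc; origin on its axis, 81 mm above the counter, and the same clicks as the left dial. The lock opens only with each dial within about 0.05 rad of the centre of its click.
- shackle: The shackle with its hidden foot; origin at the middle of the lid's surface when down, same axes as the box.
- ink_jar: Bystander: loose white jar of ink with a black cap, diameter 60 mm, 75 mm high, to the left of the box. Origin at the centre of its underside.
- tape_roll: Bystander: loose roll of clear tape lying flat, diameter 84 mm, 25 mm high, to the right of the box. Origin at the centre of its underside.
- loupe: Bystander: loose dark printer's loupe, diameter 46 mm, 45 mm high, behind the box. Origin at the centre of its underside.

How it is judged:
By the outcome, as a careful person would: the job done as asked, in the order asked, and still so for the second after the job is handed in, with the robot touching nothing.
It also fails if it takes over 72 s, if anything falls off the work surface, if the arm or the gripper's body presses on something with over 40 N, if the wrist force passes 120 N, or if a joint passes its speed limit or range.

## Working session

There is one attempt and no reset: what is moved stays moved. The work goes in short steps, Python scripts to look and compute and a shell command to move; the robot and the scene stay as the last step left them, time stands still between calls to the robot, and variables do not carry over. Pictures are saved under pics/ and viewed, and the job is handed in when it is done.

```bash
ls; mkdir -p pics
python3 - <<'E'
from cell import arm
import cv2,json
s=arm.observe(); print(s)
for n in("side","top"):
    cv2.imwrite(f"pics/{n}0.png",arm.get_image(n)[:,:,::-1]); print(n,arm.camera_model(n))
E
```

```text
pics
{'clock': 0.0, 'joints': array([ 1.04040579,  0.43520146,  0.02498444,  1.57412636, -0.01158438,
        1.13395889, -0.07506922]), 'dq': array([ 1.35603522e-04,  7.43129994e-04, -1.04473668e-04,  2.53059352e-04,
        6.96898087e-05,  1.86287209e-03,  1.67239182e-04]), 'joint_efforts': array([-3.19858636e-04, -6.67853880e+01,  9.84847583e-01, -3.14467406e+01,
       -6.05518813e-02,  4.26514226e-02,  1.79570775e-04]), 'position': array([ 0.25902568, -0.56826297,  0.24294713]), 'ee_rot': array([-3.06857612e+00, -6.66480942e-01,  7.58286996e-04]), 'force': array([-0.07571408, -0.09008436, -0.41340014]), 'ft_torque': array([-0.00339515, -0.04029549,  0.00955004]), 'width': 0.9985787706182507}
side {'vfov': 55.121284825034465, 'cx': 323.53644141246696, 'cy': 199.2762940430126, 'k1': -0.03268970362065789, 'cam_to_world': array([[-0.84157696, -0.39291711,  0.37062697,  0.3310628 ],
       [-0.53979224,  0.58728512, -0.60309247,  0.49415263],
       [ 0.01930165, -0.7076103 , -0.70633923,  0.65764377],
       [ 0.        ,  0.        ,  0.        ,  1.        ]])}
top {'vfov': 56.22469516126631, 'cx': 319.7315683192508, 'cy': 200.69731829093897, 'k1': 0.01912414975716299, 'cam_to_world': array([[-0.00248943, -0.99530187,  0.09678838,  0.51670932],
       [-0.99997159,  0.00178906, -0.00732215,  0.0142217 ],
       [ 0.00711459, -0.09680386, -0.99527805,  1.04601038],
       [ 0.        ,  0.        ,  0.        ,  1.        ]])}
```

View pics/side0.png

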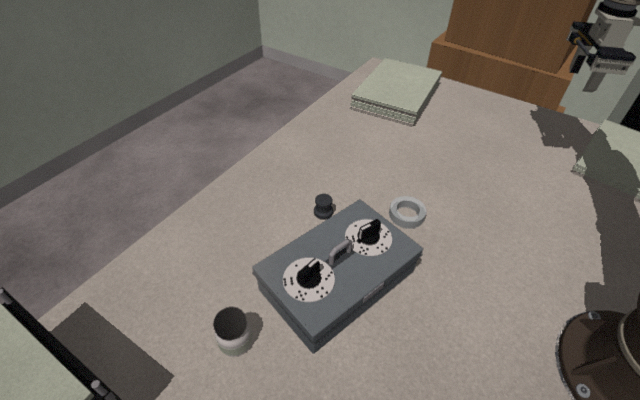

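View pics/top0.png

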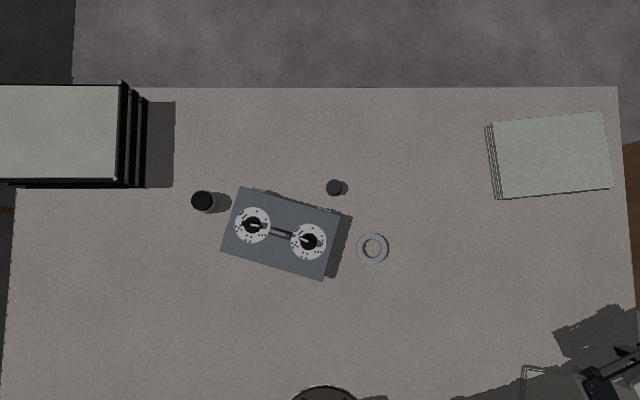

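The side view shows the box around (338,270) with the dials at about (308,275) and (369,236). The top view puts the dials at (252,225) and (309,242), the jar at (203,202), the loupe at (336,188) and the tape at (372,248). Next I'll zoom in and measure.

```bash
cat > h.py <<'E'
import numpy as np,cv2
from cell import arm
def cam(n):
    m=arm.camera_model(n); f=200/np.tan(np.radians(m['vfov']/2)); return m,f
def ray(n,u,v):
    m,f=cam(n); K=np.array([[f,0,m['cx']],[0,f,m['cy']],[0,0,1]])
    d=np.array([(u-m['cx'])/f,(v-m['cy'])/f]); s=d.copy()
    for _ in range(20): s=d/(1+m['k1']*(s@s))
    T=np.array(m['cam_to_world']); return T[:3,3],T[:3,:3]@np.array([*s,1])
def onz(n,u,v,z):
    o,d=ray(n,u,v); return o+d*(z-o[2])/d[2]
def proj(n,P):
    m,f=cam(n); T=np.array(m['cam_to_world']); p=T[:3,:3].T@(np.array(P)-T[:3,3]); s=p[:2]/p[2]; s=s*(1+m['k1']*(s@s))
    return f*s+[m['cx'],m['cy']]
def tri(a,b):
    (o1,d1),(o2,d2)=ray('top',*a),ray('side',*b)
    A=np.stack([d1,-d2],1); t=np.linalg.lstsq(A,o2-o1,rcond=None)[0]
    p,q=o1+t[0]*d1,o2+t[1]*d2; return (p+q)/2,np.linalg.norm(p-q)
E
python3 - <<'E'
import cv2
from h import *
t=cv2.imread('pics/top0.png'); s=cv2.imread('pics/side0.png')
cv2.imwrite('pics/tz.png',cv2.resize(t[180:285,210:350],None,fx=5.7,fy=5.7,interpolation=cv2.INTER_CUBIC))
cv2.imwrite('pics/sz.png',cv2.resize(s[195:350,245:430],None,fx=3.8,fy=3.8,interpolation=cv2.INTER_CUBIC))
for n,im,roi in(('top',t,(210,190,130,90)),('side',s,(250,200,180,120))):
    x,y,w,h=roi; g=im[y:y+h,x:x+w]; m=(g.min(2)>150).astype(np.uint8)
    m=cv2.morphologyEx(m,cv2.MORPH_CLOSE,np.ones((5,5)))
    for c in cv2.findContours(m,0,1)[0]:
        if cv2.contourArea(c)>300:
            e=cv2.fitEllipse(cv2.convexHull(c)); u,v=e[0][0]+x,e[0][1]+y
            print(n,(u,v),e[1],onz(n,u,v,.081))
E
```

```text
top (308.23631286621094, 241.31350708007812) (33.57453918457031, 34.55484390258789) [0.50607054 0.03683042 0.081     ]
top (251.85126113891602, 224.56396484375) (33.85843276977539, 34.82684326171875) [0.54926913 0.18165295 0.081     ]
side (308.19015884399414, 279.3269729614258) (43.577030181884766, 51.367462158203125) [0.54831357 0.18492476 0.081     ]
side (368.17980194091797, 237.12399673461914) (35.373680114746094, 46.89741134643555) [0.50514581 0.04121583 0.081     ]
```

View pics/tz.png

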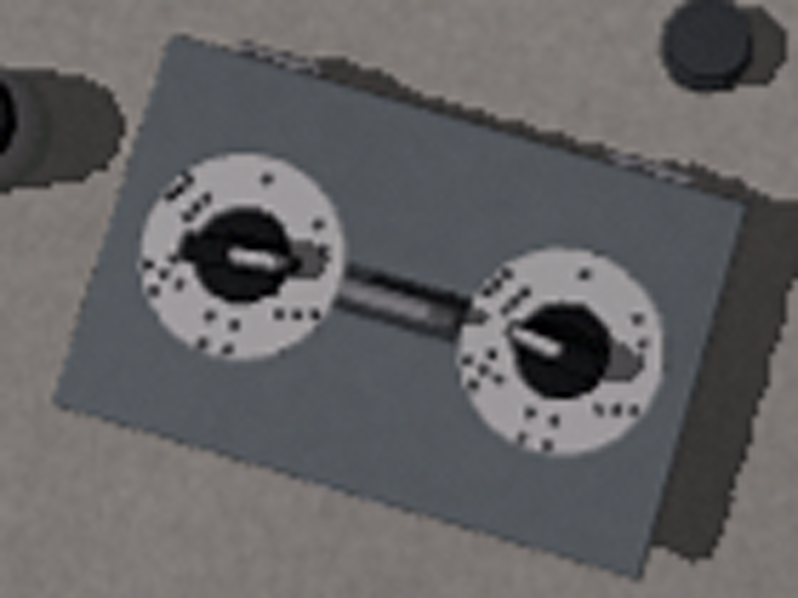

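View pics/sz.png

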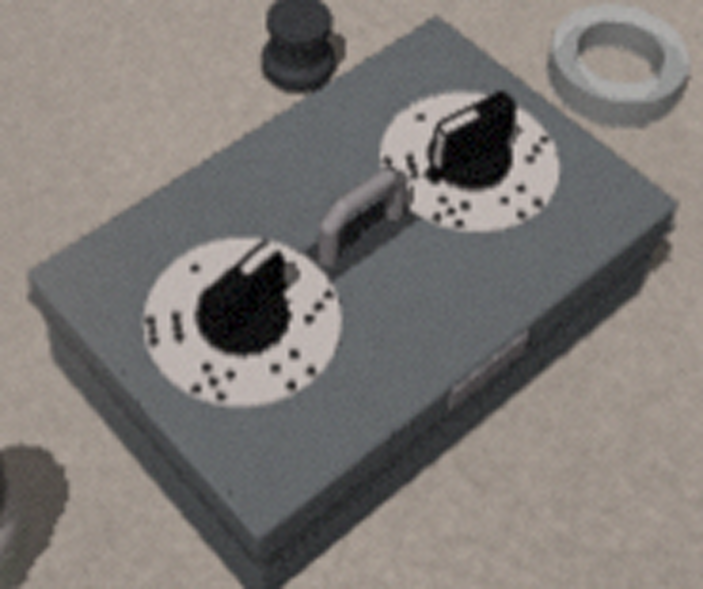

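The crops show both pointers clearly. The left one lies between pips 2 and 3, with its white line from about (251,224.5) to (260,226). The right one lies between 5 and 6, with its line from about (299.5,238) to (308,241.5). Next I'll get the pointer angles and the box yaw.

Run:
```python
from h import *
t=cv2.imread('pics/top0.png'); s=cv2.imread('pics/side0.png')
# lid corners top (rough zoom picks)
pk={'t':[(175,35),(745,205),(640,578),(55,403)],'s':[(437,17),(675,203),(262,545),(30,270)]}
T=[onz('top',x/5.7+210-.4,y/5.7+180-.4,.08) for x,y in pk['t']]
S=[onz('side',x/3.8+245-.4,y/3.8+195-.4,.08) for x,y in pk['s']]
print('top corners',np.round(T,4).tolist(),np.mean(T,0)); print('side corners',np.round(S,4).tolist(),np.mean(S,0))
for a,b in((0,1),(3,2)):
    d=T[a]-T[b]; print('T',np.hypot(*d[:2]),np.degrees(np.arctan2(-d[0],d[1])))
L=np.array([.5488,.1833]);R=np.array([.5056,.0390])
d=L-R; yaw=np.arctan2(-d[0],d[1]); print('yaw',np.degrees(yaw),'dist',np.hypot(*d))
# white line on bars: bright pixels inside disc area
for nm,c,tz in(('L',L,((232,254),(285,264))),('R',R,((560,350),(510,328)))):
  for n in('top','side'):
    im={'top':t,'side':s}[n]; m=np.zeros(im.shape[:2],np.uint8)
    p=proj(n,[*c,.117]); cv2.circle(m,tuple(int(round(v)) for v in p),9 if n=='top' else 11,255,-1)
    b=(im.min(2)>120)&(m>0)
    k,lab,st,ce=cv2.connectedComponentsWithStats(b.astype(np.uint8),connectivity=8)
    for i in range(1,k):
        if st[i,4]<5: continue
        ys,xs=np.where(lab==i); P=np.array([onz(n,x,y,.117)[:2] for x,y in zip(xs,ys)])
        mu=P.mean(0); u,sv,vt=np.linalg.svd(P-mu); v=vt[0]; v=v*np.sign(v@(mu-c) or 1)
        th=(yaw-np.arctan2(v[1],v[0]))%(2*np.pi)
        print(nm,n,st[i,4],'mean-c mm',(mu-c)*1e3,'bar world deg',np.degrees(np.arctan2(v[1],v[0])),'dial rad',th,'ctr rad',(yaw-np.arctan2(*(mu-c)[::-1]))%(2*np.pi), 'sv',sv)
```

```text
top corners [[0.65, 0.2133, 0.08], [0.572, -0.0459, 0.08], [0.4059, 0.0022, 0.08], [0.484, 0.2637, 0.08]] [0.52797729 0.10830277 0.08      ]
side corners [[0.5703, -0.0425, 0.08], [0.4063, 0.007, 0.08], [0.4807, 0.2692, 0.08], [0.6493, 0.2161, 0.08]] [0.52665868 0.11245287 0.08      ]
T 0.2706914707554865 -16.763665126859014
T 0.27295536206923005 -16.62595739176582
yaw -16.66645382579571 dist 0.1506277862812834
L top 14 mean-c mm [16.41866462  9.29300353] bar world deg -56.78283781733489 dial rad 0.7001629846467037 ctr rad 5.477254760581314 sv [0.02817008 0.00430643]
L top 12 mean-c mm [ -1.21725421 -12.58424785] bar world deg -100.05314432947651 dial rad 1.4553723016307187 ctr rad 1.376340243199318 sv [0.01778946 0.0041299 ]
L top 17 mean-c mm [-11.62206088  13.01428108] bar world deg -140.0283284318676 dial rad 2.1530708833083376 ctr rad 3.692557115747774 sv [0.02641049 0.0063401 ]
L side 113 mean-c mm [11.92505414 -3.65793082] bar world deg -98.16195556767902 dial rad 1.4223648309606378 ctr rad 0.0067473030045661075 sv [0.09621709 0.0410986 ]
L side 26 mean-c mm [ -1.01195924 -10.74508193] bar world deg -99.84655852488295 dial rad 1.4517666991526794 ctr rad 1.37381369075709 sv [0.02688968 0.00749917]
R top 16 mean-c mm [5.34403382 7.90181365] bar world deg 67.8608040545133 dial rad 4.807906349485871 ctr rad 5.016149936345547 sv [0.02257111 0.00537884]
R top 26 mean-c mm [-13.94580163   9.39759881] bar world deg 57.339407970758536 dial rad 4.991539353053829 ctr rad 3.44367823423644 sv [0.06134103 0.01971689]
R side 61 mean-c mm [12.79469786  0.33506673] bar world deg 62.42845605962462 dial rad 4.902718708110791 ctr rad 5.966118861203883 sv [0.05725636 0.02789723]
R side 21 mean-c mm [ 5.56512909 10.59060709] bar world deg 67.2550120197065 dial rad 4.818479415075606 ctr rad 4.905325988433115 sv [0.02622014 0.00628462]
```

Both dials agree to about 1° between the two views: left at about 1.453 rad with its bar at -100° in world, right at about 4.81 rad with its bar at +67.5°. The box yaw is -16.7°. I'm moving to above the left dial.

```bash
python3 -m creep '[[[1.8,4.7,0,0,0,3.5,-0.2],[3.6,9.4,0,0,0,7,-0.2],[5.4,14.1,0,0,0,10.5,-0.2],[7.2,18.8,0,0,0,14,-0.2],[9,23.5,0,0,0,17.5,-0.2]]]' 20; python3 -m creep '[[[1.8,4.7,0,0,0,3.5,-0.2],[3.6,9.4,0,0,0,7,-0.2],[5.4,14.1,0,0,0,10.5,-0.2],[7.2,18.8,0,0,0,14,-0.2],[9,23.5,0,0,0,17.5,-0.2]]]'; python3 -m creep '[[[1.8,4.7,0,0,0,3.5,-0.2],[3.6,9.4,0,0,0,7,-0.2],[5.4,14.1,0,0,0,10.5,-0.2],[7.2,18.8,0,0,0,14,-0.2],[9,23.5,0,0,0,17.5,-0.2]]]'
python3 -c "
from h import *
from scipy.spatial.transform import Rotation as R
s=arm.observe(); m=R.from_rotvec(s['ee_rot']).as_matrix(); print(s['clock'],s['position'],np.degrees(np.arctan2(m[1,1],m[0,1])),m[:,2],s['joints'])"
```

```text
clock: 0.6
position: [0.3489, -0.3332, 0.2436]
ee_rot: [-2.931, -1.13, 0.0]
force: [0.6, -0.3, 0.4]
width: 0.613
clock: 1.1
position: [0.4382, -0.0999, 0.2438]
ee_rot: [2.725, 1.562, -0.0]
force: [0.9, -0.4, 0.5]
width: 0.4
clock: 1.6
position: [0.5278, 0.1334, 0.2435]
ee_rot: [2.457, 1.958, -0.001]
force: [1.2, -0.8, 1.0]
width: 0.398
1.6 [0.52777762 0.13342391 0.24352126] -12.880113316788318 [-2.76516063e-04 -3.02423826e-04 -9.99999916e-01] [ 0.04965152  0.35787786 -0.52296501  1.73770487  0.1978696   1.0989734
 -0.761209  ]
```

```bash
python3 -m creep '[[[1,2.5,-2,0,0,1.5,-0.2],[2.1,5,-4,0,0,2.9,-0.2],[2.1,5,-7.5,0,0,2.9,-0.2],[2.1,5,-7.5,0,0,2.9,-0.2]]]'
python3 - <<'E'
from h import *
from scipy.spatial.transform import Rotation as R
s=arm.observe(); m=R.from_rotvec(s['ee_rot']).as_matrix(); print(s['position'],np.degrees(np.arctan2(m[1,1],m[0,1])))
a,b=arm.get_image('top'),arm.get_image('side')
a=a[150:300,180:370,::-1];b=b[150:350,220:430,::-1]
cv2.imwrite('pics/t1.png',cv2.resize(a,None,fx=4,fy=4,interpolation=cv2.INTER_CUBIC));cv2.imwrite('pics/s1.png',cv2.resize(b,None,fx=3,fy=3,interpolation=cv2.INTER_CUBIC))
for z in (.0,.017): print([ (n,proj(n,s['position']-[0,0,z])) for n in('top','side')])
E
```

```text
clock: 2.0
position: [0.5458, 0.181, 0.1643]
ee_rot: [-2.405, -2.017, 0.012]
force: [-0.6, -0.7, -1.0]
width: 0.4
[0.54584081 0.18099289 0.1643369 ] -10.008254534711703
[('top', array([245.9506149, 224.8431251])), ('side', array([310.35523322, 249.41509165]))]
[('top', array([247.29507183, 225.07471053])), ('side', array([310.40907143, 255.77449851]))]
```

View pics/s1.png

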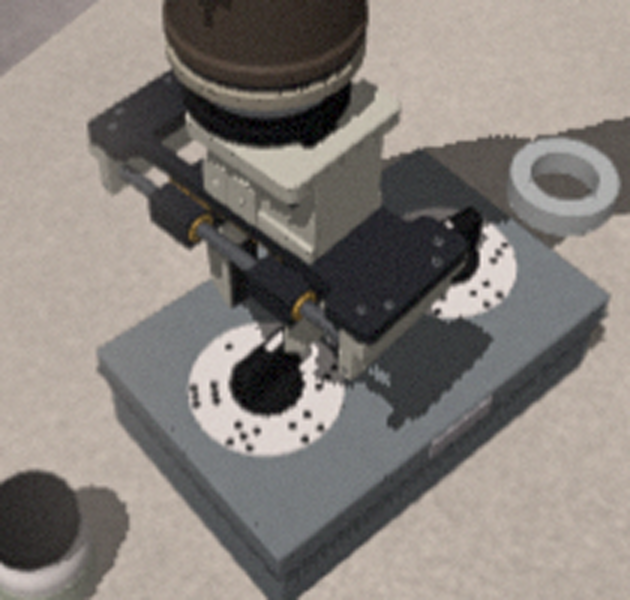

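View pics/t1.png

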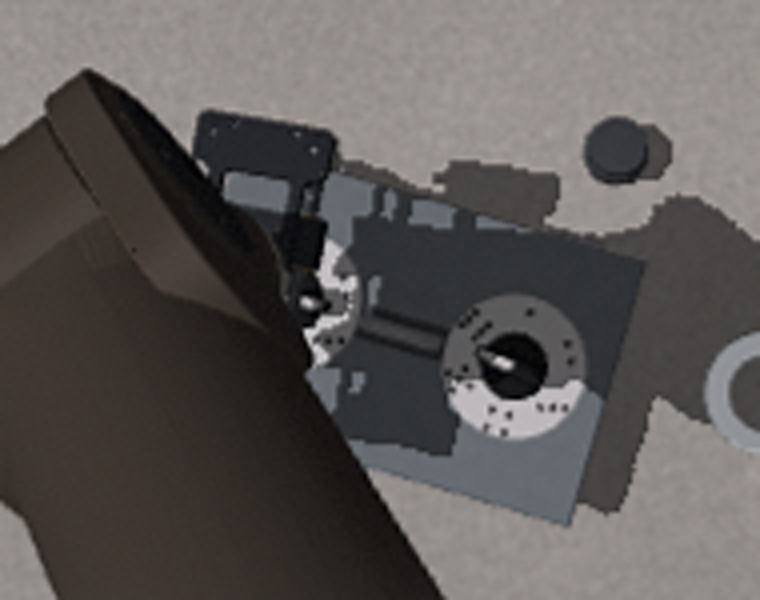

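In the side view the gripper sits over the left dial, with the fingers either side of its bar at about (270,350) in the crop. The jar, tape and loupe are clear. I'm descending.

```bash
cat > st.py <<'E'
from h import *
from scipy.spatial.transform import Rotation as R
s=arm.observe(); m=R.from_rotvec(s['ee_rot']).as_matrix()
print('t%.1f'%s['clock'],'p',np.round(s['position'],4),'jaw%.2f'%np.degrees(np.arctan2(m[1,1],m[0,1])),'F',np.round(s['force'],1),'M',np.round(s['ft_torque'],3),'w%.3f'%s['width'],'q7 %.2f'%s['joints'][6])
E
python3 st.py; python3 -m creep '[[[0,0,0,0,0,0,-0.2],[0,0,0,0,0,0,-0.2]]]' >/dev/null; python3 st.py
```

```text
t2.1 p [0.548  0.181  0.1686] jaw-10.12 F [-0.4 -0.1  0.3] M [ 0.007 -0.115  0.014] w0.400 q7 -0.84
t2.3 p [0.5494 0.1814 0.1705] jaw-10.16 F [ 0.3 -0.1 -1. ] M [-0.011 -0.042  0.002] w0.400 q7 -0.84
```

```bash
python3 -m creep '[[[0,0.1,-2,0,0,0,-0.2],[0,0.2,-4,0,0,0,-0.2],[0,0.2,-6,0,0,0,-0.2],[0,0.2,-6,0,0,0,-0.2],[0,0.2,-6,0,0,0,-0.2]]]' >/dev/null; python3 st.py
```

```text
t2.8 p [0.5489 0.1836 0.1098] jaw-10.12 F [-0.2 -0.7  0.9] M [-0.014 -0.099  0.02 ] w0.401 q7 -0.89
```

```bash
python3 -m creep '[[[0,0,0,0,0,0,-1],[0,0,0,0,0,0,-1],[0,0,0,0,0,0,-1]]]' 6 >/dev/null; python3 st.py;python3 -m creep '[[[0,0,0,0,0,0,-1],[0,0,0,0,0,0,-1],[0,0,0,0,0,0,-1]]]' >/dev/null; python3 st.py
```

```text
t3.1 p [0.5489 0.1838 0.1096] jaw-10.10 F [ 0.6 -0.6 -0.2] M [-0.017 -0.084  0.008] w0.187 q7 -0.89
t3.4 p [0.5501 0.1837 0.1096] jaw-10.13 F [ 5.1 -1.1  2.3] M [-0.277 -1.216  0.067] w0.152 q7 -0.89
```

```bash
python3 -m creep '[[[0.1,0,0,0,0,0,-1],[0.1,0,0,0,0,0,-1],[0.1,0,0,0,0,0,-1]]]' 6 >/dev/null; python3 st.py;python3 -m creep '[[[0.03,0,0,0,0,0,-1],[0.03,0,0,0,0,0,-1]]]' 25 >/dev/null; python3 st.py
```

```text
t3.7 p [0.5502 0.1837 0.1096] jaw-10.11 F [ 2.6 -1.4  6.7] M [-0.453 -0.535  0.046] w0.153 q7 -0.89
t3.9 p [0.5503 0.1837 0.1096] jaw-10.11 F [-0.1 -1.6  8. ] M [-0.42  -0.334  0.037] w0.150 q7 -0.89
```

```bash
python3 -m creep '[[[0,0,0,0,0,-2,-1],[0,0,0,0,0,-4,-1],[0,0,0,0,0,-4,-1]]]' 30 >/dev/null; python3 st.py;python3 -m creep '[[[0,0,0,0,0,-2,-1],[0,0,0,0,0,-4,-1],[0,0,0,0,0,-6,-1],[0,0,0,0,0,-6,-1]]]' >/dev/null; python3 st.py
```

```text
t4.2 p [0.5504 0.1837 0.1096] jaw-14.18 F [ 2.4 -1.9  7.7] M [-0.468 -0.45   0.009] w0.152 q7 -0.95
t4.6 p [0.5506 0.1836 0.1096] jaw-20.19 F [ 2.1 -1.9  6.1] M [-0.462 -0.567 -0.034] w0.147 q7 -1.04
```

```bash
python3 -m creep '[[[0,0,0,0,0,-1,-1],[0,0,0,0,0,-2,-1]]]'>/dev/null; python3 st.py;python3 -m creep '[[[0,0,0,0,0,-1,-1],[0,0,0,0,0,-2,-1]]]' >/dev/null; python3 st.py;python3 -m creep '[[[0,0,0,0,0,-1,-1],[0,0,0,0,0,-2,-1]]]' >/dev/null; python3 st.py;python3 -m creep '[[[0,0,0,0,0,-1,-1],[0,0,0,0,0,-2,-1]]]' >/dev/null; python3 st.py
```

```text
t4.8 p [0.5506 0.1836 0.1096] jaw-22.16 F [ 3.4 -1.9  6. ] M [-0.521 -0.624  0.061] w0.153 q7 -1.07
t5.0 p [0.5507 0.1835 0.1096] jaw-24.16 F [ 2.9 -2.1  6. ] M [-0.459 -0.695  0.052] w0.150 q7 -1.10
t5.2 p [0.5508 0.1835 0.1096] jaw-26.16 F [ 2.7 -2.2  4.9] M [-0.514 -0.75   0.12 ] w0.150 q7 -1.13
t5.4 p [0.5508 0.1834 0.1096] jaw-28.16 F [ 3.7 -2.   6. ] M [-0.464 -0.734  0.025] w0.149 q7 -1.15
```

```bash
python3 -m creep '[[[0,0,0,0,0,-1,-1]]]'>/dev/null; python3 st.py;python3 -m creep '[[[0,0,0,0,0,-1,-1]]]' >/dev/null; python3 st.py;python3 -m creep '[[[0,0,0,0,0,-1,-1]]]' >/dev/null; python3 st.py;python3 -m creep '[[[0,0,0,0,0,-1,-1]]]' >/dev/null; python3 st.py
python3 -m creep '[[[0,0,0,0,0,-1,-1]]]'>/dev/null; python3 st.py;python3 -m creep '[[[0,0,0,0,0,-1,-1]]]' >/dev/null; python3 st.py;python3 -m creep '[[[0,0,0,0,0,-1,-1]]]' >/dev/null; python3 st.py;python3 -m creep '[[[0,0,0,0,0,-1,-1]]]' >/dev/null; python3 st.py
```

```text
t5.5 p [0.5509 0.1834 0.1096] jaw-29.16 F [ 3.6 -1.2  5.8] M [-0.514 -0.825  0.084] w0.149 q7 -1.17
t5.6 p [0.5509 0.1834 0.1096] jaw-30.17 F [ 3.9 -2.3  6.2] M [-0.538 -0.811  0.065] w0.149 q7 -1.18
t5.7 p [0.5509 0.1834 0.1096] jaw-31.17 F [ 4.  -2.6  5.7] M [-0.542 -0.825  0.05 ] w0.152 q7 -1.20
t5.8 p [0.551  0.1834 0.1096] jaw-32.17 F [ 3.2 -2.3  6. ] M [-0.607 -0.895 -0.002] w0.148 q7 -1.21
t5.9 p [0.551  0.1834 0.1096] jaw-33.17 F [ 4.  -1.8  5.1] M [-0.545 -0.893  0.033] w0.153 q7 -1.23
t6.0 p [0.551  0.1833 0.1096] jaw-34.17 F [ 3.1 -3.   4.9] M [-0.588 -0.855  0.039] w0.151 q7 -1.24
t6.1 p [0.551  0.1833 0.1096] jaw-35.17 F [ 5.  -3.1  5.7] M [-0.586 -0.926 -0.037] w0.151 q7 -1.26
t6.2 p [0.5511 0.1833 0.1096] jaw-36.18 F [ 4.3 -1.6  4.7] M [-0.592 -0.945  0.022] w0.152 q7 -1.27
```

```bash
python3 -m creep '[[[0,0,0,0,0,-1,-1]]]'>/dev/null; python3 st.py;python3 -m creep '[[[0,0,0,0,0,-1,-1]]]' >/dev/null; python3 st.py;python3 -m creep '[[[0,0,0,0,0,-1,-1]]]' >/dev/null; python3 st.py;python3 -m creep '[[[0,0,0,0,0,-1,-1]]]' >/dev/null; python3 st.py
python3 -m creep '[[[0,0,0,0,0,-1,-1]]]'>/dev/null; python3 st.py;python3 -m creep '[[[0,0,0,0,0,-1,-1]]]' >/dev/null; python3 st.py;python3 -m creep '[[[0,0,0,0,0,-1,-1]]]' >/dev/null; python3 st.py;python3 -m creep '[[[0,0,0,0,0,-1,-1]]]' >/dev/null; python3 st.py
```

```text
t6.3 p [0.5511 0.1833 0.1096] jaw-37.17 F [ 3.8 -2.4  4.6] M [-0.618 -0.919  0.007] w0.152 q7 -1.29
t6.4 p [0.5511 0.1832 0.1096] jaw-38.18 F [ 3.5 -2.1  5.7] M [-0.639 -0.977  0.105] w0.149 q7 -1.30
t6.5 p [0.5511 0.1832 0.1096] jaw-39.18 F [ 5.1 -2.9  6. ] M [-0.667 -1.018  0.056] w0.152 q7 -1.32
t6.6 p [0.5512 0.1832 0.1096] jaw-40.18 F [ 3.6 -2.3  6.9] M [-0.664 -1.021  0.075] w0.150 q7 -1.33
t6.7 p [0.5512 0.1832 0.1096] jaw-41.18 F [ 5.8 -2.9  5.1] M [-0.678 -1.034  0.013] w0.150 q7 -1.35
t6.8 p [0.5512 0.1832 0.1096] jaw-42.18 F [ 5.5 -3.1  5. ] M [-0.727 -1.064  0.033] w0.148 q7 -1.36
t6.9 p [0.5513 0.1831 0.1096] jaw-43.19 F [ 4.1 -3.4  4.6] M [-0.642 -1.022  0.038] w0.150 q7 -1.38
t7.0 p [0.5513 0.1831 0.1096] jaw-44.18 F [ 4.1 -2.4  4.7] M [-0.694 -1.097  0.075] w0.148 q7 -1.39
```

```bash
python3 -m creep '[[[0.05,-0.03,0,0,0,-1,-1]]]'>/dev/null; python3 st.py;python3 -m creep '[[[0.05,-0.02,0,0,0,-1,-1]]]' >/dev/null; python3 st.py;python3 -m creep '[[[0,0,0,0,0,-1,-1]]]' >/dev/null; python3 st.py;python3 -m creep '[[[0,0,0,0,0,-1,-1]]]' >/dev/null; python3 st.py
python3 -m creep '[[[0,0,0,0,0,-1,-1]]]'>/dev/null; python3 st.py;python3 -m creep '[[[0,0,0,0,0,-1,-1]]]' >/dev/null; python3 st.py;python3 -m creep '[[[0,0,0,0,0,-1,-1]]]' >/dev/null; python3 st.py
```

```text
t7.1 p [0.5513 0.1831 0.1096] jaw-45.17 F [ 2.6 -1.   6.9] M [-0.431 -0.499  0.019] w0.148 q7 -1.40
t7.2 p [0.5514 0.183  0.1095] jaw-46.16 F [-0.4 -1.1  8. ] M [-0.433 -0.038  0.057] w0.151 q7 -1.42
t7.3 p [0.5514 0.183  0.1096] jaw-47.16 F [ 2.  -1.9  7. ] M [-0.543 -0.413  0.039] w0.149 q7 -1.43
t7.4 p [0.5514 0.183  0.1096] jaw-48.15 F [ 2.2 -1.6  7. ] M [-0.512 -0.366  0.063] w0.156 q7 -1.45
t7.5 p [0.5515 0.1829 0.1096] jaw-49.16 F [ 2.4 -2.3  7.4] M [-0.602 -0.424  0.077] w0.149 q7 -1.46
t7.6 p [0.5515 0.1829 0.1096] jaw-50.15 F [ 3.  -1.9  7.1] M [-0.543 -0.449  0.022] w0.150 q7 -1.48
t7.7 p [0.5515 0.1829 0.1096] jaw-51.15 F [ 2.3 -2.5  6.8] M [-0.555 -0.433 -0.007] w0.151 q7 -1.49
```

```bash
for i in 1; do python3 -m creep '[[[0,0,0,0,0,-1,-1]]]'>/dev/null; python3 st.py;python3 -m creep '[[[0,0,0,0,0,-1,-1]]]' >/dev/null; python3 st.py;python3 -m creep '[[[0,0,0,0,0,-1,-1]]]' >/dev/null; python3 st.py;python3 -m creep '[[[0,0,0,0,0,-1,-1]]]' >/dev/null; python3 st.py; done
python3 - <<'E'
from h import *
a=arm.get_image('top'),arm.get_image('side')
a,b=a[0][190:260,210:290,::-1],a[1][220:320,260:360,::-1]
cv2.imwrite('pics/t2.png',cv2.resize(a,None,fx=7,fy=7,interpolation=cv2.INTER_CUBIC));cv2.imwrite('pics/s2.png',cv2.resize(b,None,fx=6,fy=6,interpolation=cv2.INTER_CUBIC))
E
```

```text
t7.8 p [0.5515 0.1829 0.1096] jaw-52.16 F [ 1.7 -3.3  7.6] M [-0.635 -0.432  0.058] w0.152 q7 -1.51
t7.9 p [0.5515 0.1828 0.1096] jaw-53.15 F [ 1.4 -3.1  7.7] M [-0.585 -0.461  0.243] w0.149 q7 -1.52
t8.0 p [0.5516 0.1829 0.1096] jaw-54.13 F [ 2.1 -3.5  7.4] M [-0.628 -0.525  0.336] w0.149 q7 -1.53
t8.1 p [0.5516 0.1828 0.1096] jaw-55.15 F [ 3.2 -2.9  7. ] M [-0.642 -0.451  0.135] w0.149 q7 -1.55
```

View pics/s2.png

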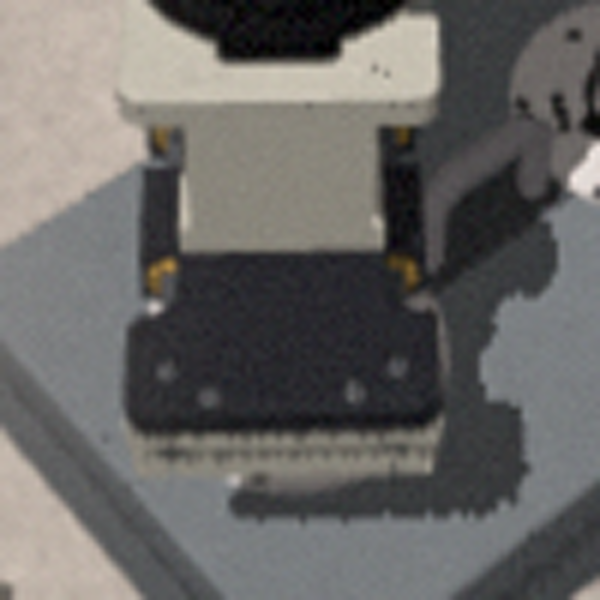

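The side view only shows the gripper hiding the dial, but the torque gives the bump clearly: it begins at about -52.5°. I'm continuing.

```bash
python3 -m creep '[[[0,0,0,0,0,-1,-1]]]'>/dev/null; python3 st.py;python3 -m creep '[[[0,0,0,0,0,-1,-1]]]' >/dev/null; python3 st.py;python3 -m creep '[[[0,0,0,0,0,-1,-1]]]' >/dev/null; python3 st.py;python3 -m creep '[[[0,0,0,0,0,-1,-1]]]' >/dev/null; python3 st.py;python3 -m creep '[[[0,0,0,0,0,-1,-1]]]' >/dev/null; python3 st.py
```

```text
t8.3 p [0.5516 0.1828 0.1096] jaw-56.13 F [ 2.6 -2.9  7. ] M [-0.591 -0.44   0.092] w0.149 q7 -1.56
t8.4 p [0.5516 0.1828 0.1096] jaw-57.17 F [ 2.7 -2.8  7.7] M [-0.649 -0.504  0.001] w0.146 q7 -1.58
t8.5 p [0.5517 0.1827 0.1096] jaw-58.18 F [ 2.3 -3.1  6.3] M [-0.714 -0.473 -0.101] w0.152 q7 -1.59
t8.6 p [0.5516 0.1826 0.1096] jaw-59.19 F [ 2.9 -3.3  7.8] M [-0.682 -0.494 -0.083] w0.148 q7 -1.61
t8.7 p [0.5517 0.1826 0.1095] jaw-60.18 F [ 1.3 -3.   6. ] M [-0.698 -0.518  0.066] w0.153 q7 -1.62
```

The climb ran from -52.5° to the crest at about -56.6°, then the dial pulled on, and the torque came back to friction level at -60.2°. That puts the click centre at about -60.5°, so I'm letting go here.

```bash
python3 -m creep '[[[0,0,0,0,0,-0.3,-1],[0,0,0,0,0,-0.3,-1]]]' >/dev/null; python3 st.py; python3 -m creep '[[[0,0,0,0,0,0,-0.2],[0,0,0,0,0,0,-0.2],[0,0,0,0,0,0,-0.2]]]' 15 >/dev/null; python3 st.py
```

```text
t8.9 p [0.5517 0.1826 0.1096] jaw-60.45 F [ 1.6 -2.9  7. ] M [-0.676 -0.496 -0.02 ] w0.150 q7 -1.63
t9.2 p [0.5501 0.1834 0.1084] jaw-60.37 F [-0.1 -0.7 -0.5] M [-0.032  0.005 -0.006] w0.359 q7 -1.63
```

```bash
python3 -m creep '[[[0,0,3,0,0,0,-0.2],[0,0,6,0,0,0,-0.2],[-1,-3.6,6.4,0,0,8,-0.2],[-2.1,-7.2,6.4,0,0,16,-0.2],[-3.2,-10.8,6.4,0,0,24,-0.2]]]' >/dev/null; python3 -m creep '[[[-1.1,-3.6,0,0,0,7,-0.2],[-1.1,-3.6,0,0,0,13.9,-0.2],[-1.1,-3.6,0,0,0,13.9,-0.2],[-1.1,-3.6,0,0,0,13.9,-0.2]]]' >/dev/null; python3 st.py
python3 - <<'E'
from h import *
a=arm.get_image('top'),arm.get_image('side')
cv2.imwrite('pics/top3.png',a[0][:,:,::-1]);cv2.imwrite('pics/side3.png',a[1][:,:,::-1])
a,b=a[0][180:280,200:340,::-1],a[1][180:320,250:430,::-1]
cv2.imwrite('pics/t3.png',cv2.resize(a,None,fx=5.5,fy=5.5,interpolation=cv2.INTER_CUBIC));cv2.imwrite('pics/s3.png',cv2.resize(b,None,fx=4,fy=4,interpolation=cv2.INTER_CUBIC))
E
```

```text
t10.1 p [0.5078 0.0399 0.1727] jaw-22.66 F [0.5 0.3 0.6] M [ 0.023 -0.02  -0.04 ] w0.399 q7 -0.76
```

View pics/s3.png

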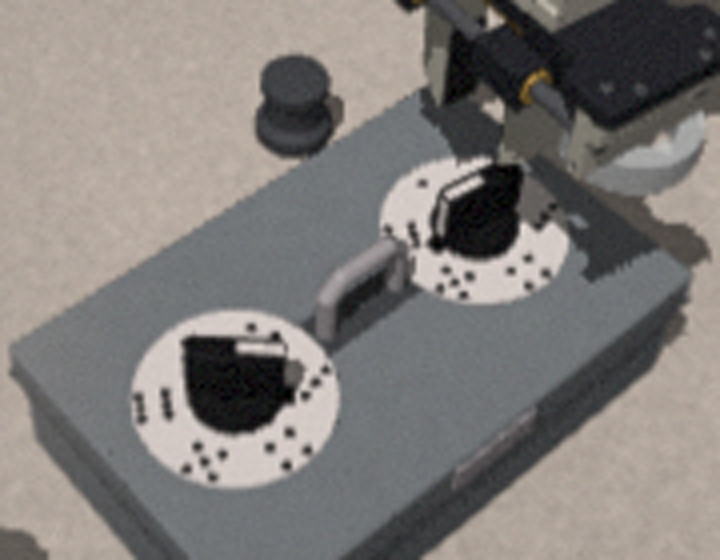

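View pics/t3.png

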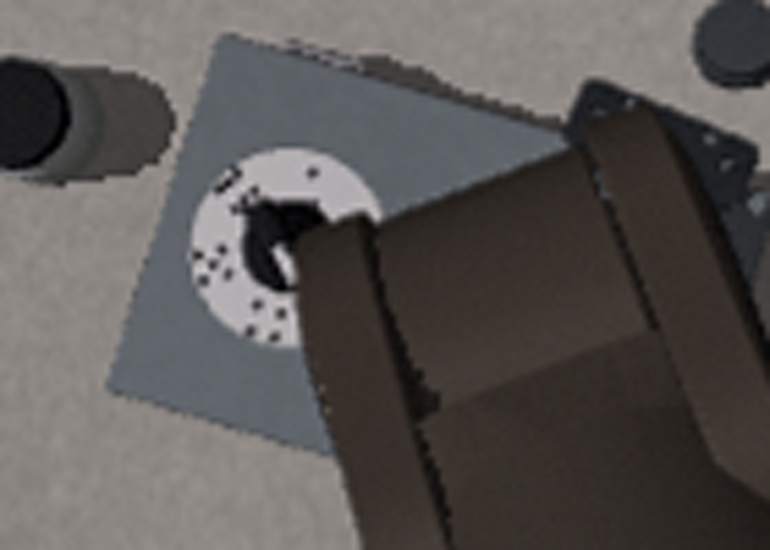

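The side view shows the left pointer's white line at about (309,267) to (321,267.5), past pip 3, and the gripper over the right dial.

```bash
cat > line.py <<'E'
from h import *
import sys
def line(n,im,c,r,thr=120):
    yaw=np.radians(-16.67); m=np.zeros(im.shape[:2],np.uint8); p=proj(n,[*c,.117]); cv2.circle(m,tuple(int(round(v)) for v in p),r,255,-1)
    k,lab,st,ce=cv2.connectedComponentsWithStats(((im.min(2)>thr)&(m>0)).astype(np.uint8),connectivity=8)
    for i in range(1,k):
        if st[i,4]<5: continue
        ys,xs=np.where(lab==i); P=np.array([onz(n,x,y,.117)[:2] for x,y in zip(xs,ys)]); mu=P.mean(0); v=np.linalg.svd(P-mu)[2][0]; v=v*np.sign(v@(mu-c))
        print(n,st[i,4],'off mm',np.round((mu-c)*1e3,1),'bar deg %.1f'%np.degrees(np.arctan2(v[1],v[0])),'dial %.3f'%((yaw-np.arctan2(v[1],v[0]))%(2*np.pi)))
E
python3 - <<'E'
from line import *
im=cv2.imread('pics/side3.png'); line('side',im,(.5488,.1833),11); line('side',im,(.5488,.1833),9,140)
E
python3 -m creep '[[[0,-0.1,-2,0,0,0,-0.2],[0,-0.1,-4,0,0,0,-0.2],[0,-0.1,-6.3,0,0,0,-0.2],[0,-0.1,-6.3,0,0,0,-0.2],[0,-0.1,-6.3,0,0,0,-0.2]]]' >/dev/null; python3 st.py
```

```text
side 142 off mm [ 4.4 -9.3] bar deg 9.5 dial 5.827
side 62 off mm [ 7.2 -8.8] bar deg 33.7 dial 5.404
side 16 off mm [-6.5 -4.7] bar deg -149.9 dial 2.325
t10.7 p [0.5077 0.0391 0.1099] jaw-22.47 F [-0.2  0.5  0.9] M [-0.021 -0.067  0.011] w0.402 q7 -0.81
```

```bash
python3 -m creep '[[[0,0,0,0,0,0,-1],[0,0,0,0,0,0,-1],[0,0,0,0,0,0,-1],[0,0,0,0,0,0,-1],[0,0,0,0,0,0,-1]]]' 6 >/dev/null; python3 st.py
```

```text
t11.2 p [0.5072 0.0386 0.1102] jaw-22.49 F [-4.5  1.6  7.2] M [ 0.343  0.896 -0.033] w0.153 q7 -0.81
```

```bash
python3 -m creep '[[[-0.1,0.04,0.05,0,0,0,-1],[-0.1,0.04,0.05,0,0,0,-1]]]' 6 >/dev/null; python3 st.py;  python3 -m creep '[[[0,0,0,0,0,2,-1],[0,0,0,0,0,4,-1],[0,0,0,0,0,6,-1],[0,0,0,0,0,6,-1]]]' 30 >/dev/null; python3 st.py; python3 -m creep '[[[0,0,0,0,0,1.5,-1]]]' >/dev/null; python3 st.py;  python3 -m creep '[[[0,0,0,0,0,1.5,-1]]]' >/dev/null; python3 st.py;  python3 -m creep '[[[0,0,0,0,0,1,-1]]]' >/dev/null; python3 st.py;  python3 -m creep '[[[0,0,0,0,0,1,-1]]]' >/dev/null; python3 st.py;  python3 -m creep '[[[0,0,0,0,0,1,-1]]]' >/dev/null; python3 st.py;  python3 -m creep '[[[0,0,0,0,0,1,-1]]]' >/dev/null; python3 st.py;  python3 -m creep '[[[0,0,0,0,0,1,-1]]]' >/dev/null; python3 st.py;  python3 -m creep '[[[0,0,0,0,0,1,-1]]]' >/dev/null; python3 st.py
```

```text
t11.4 p [0.5072 0.0386 0.1104] jaw-22.50 F [ 1.6  0.5 -2.1] M [ 0.116 -0.298 -0.027] w0.154 q7 -0.81
t11.8 p [0.5071 0.0386 0.1103] jaw-16.38 F [ 0.8  0.7 -0.5] M [ 0.196 -0.395  0.047] w0.149 q7 -0.72
t11.9 p [0.507  0.0386 0.1103] jaw-14.96 F [ 1.4  1.3 -0.5] M [ 0.135 -0.491  0.002] w0.149 q7 -0.69
t12.0 p [0.507  0.0386 0.1104] jaw-13.38 F [2.6 0.5 0.4] M [ 0.145 -0.487  0.031] w0.152 q7 -0.67
t12.1 p [0.507  0.0387 0.1104] jaw-12.38 F [ 1.8 -0.3 -0.1] M [ 0.153 -0.467 -0.086] w0.150 q7 -0.66
t12.2 p [0.507  0.0387 0.1104] jaw-11.41 F [ 2.1  0.4 -0. ] M [ 0.149 -0.482 -0.056] w0.150 q7 -0.64
t12.3 p [0.507  0.0386 0.1104] jaw-10.42 F [ 1.5  1.1 -0.8] M [ 0.24  -0.51  -0.062] w0.150 q7 -0.63
t12.4 p [0.507  0.0386 0.1103] jaw-9.41 F [2.5 0.8 1.3] M [ 0.229 -0.541 -0.088] w0.151 q7 -0.61
t12.5 p [0.507  0.0387 0.1104] jaw-8.41 F [1.  0.9 0.8] M [ 0.246 -0.533 -0.049] w0.152 q7 -0.60
t12.6 p [0.5069 0.0386 0.1103] jaw-7.41 F [1.9 1.5 1.5] M [ 0.184 -0.542 -0.02 ] w0.150 q7 -0.58
```

```bash
python3 -m creep '[[[0,0,0,0,0,1,-1]]]' >/dev/null; python3 st.py;  python3 -m creep '[[[0,0,0,0,0,1,-1]]]' >/dev/null; python3 st.py;  python3 -m creep '[[[0,0,0,0,0,1,-1]]]' >/dev/null; python3 st.py;  python3 -m creep '[[[0,0,0,0,0,1,-1]]]' >/dev/null; python3 st.py;  python3 -m creep '[[[0,0,0,0,0,1,-1]]]' >/dev/null; python3 st.py;  python3 -m creep '[[[0,0,0,0,0,1,-1]]]' >/dev/null; python3 st.py
```

```text
t12.7 p [0.5069 0.0387 0.1103] jaw-6.41 F [1.9 1.8 1.6] M [ 0.285 -0.489 -0.062] w0.153 q7 -0.57
t12.8 p [0.5069 0.0387 0.1103] jaw-5.41 F [1.5 2.1 2.3] M [ 0.188 -0.479 -0.05 ] w0.153 q7 -0.55
t12.9 p [0.5069 0.0387 0.1103] jaw-4.41 F [1.6 0.3 3.1] M [ 0.232 -0.518 -0.056] w0.150 q7 -0.54
t13.0 p [0.5069 0.0387 0.1103] jaw-3.40 F [1.8 1.  3.1] M [ 0.291 -0.529 -0.045] w0.151 q7 -0.52
t13.1 p [0.5069 0.0386 0.1103] jaw-2.41 F [1.4 1.5 3.1] M [ 0.327 -0.457 -0.   ] w0.152 q7 -0.51
t13.2 p [0.5068 0.0386 0.1103] jaw-1.41 F [1.6 1.1 3. ] M [ 0.261 -0.472 -0.069] w0.153 q7 -0.49
```

```bash
python3 -m creep '[[[0,0,0,0,0,1,-1]]]' >/dev/null; python3 st.py;  python3 -m creep '[[[0,0,0,0,0,1,-1]]]' >/dev/null; python3 st.py;  python3 -m creep '[[[0,0,0,0,0,1,-1]]]' >/dev/null; python3 st.py
```

```text
t13.3 p [0.5068 0.0387 0.1103] jaw-0.41 F [1.9 0.9 3.5] M [ 0.255 -0.46  -0.042] w0.151 q7 -0.48
t13.4 p [0.5069 0.0387 0.1103] jaw0.59 F [1.5 1.6 5.2] M [ 0.289 -0.38  -0.046] w0.153 q7 -0.47
t13.5 p [0.5068 0.0387 0.1103] jaw1.60 F [0.8 0.8 5. ] M [ 0.321 -0.372 -0.006] w0.151 q7 -0.45
```

```bash
python3 -m creep '[[[0,0,0,0,0,1,-1]]]' >/dev/null; python3 st.py;  python3 -m creep '[[[0,0,0,0,0,1,-1]]]' >/dev/null; python3 st.py;  python3 -m creep '[[[0,0,0,0,0,1,-1]]]' >/dev/null; python3 st.py;  python3 -m creep '[[[0,0,0,0,0,1,-1]]]' >/dev/null; python3 st.py;  python3 -m creep '[[[0,0,0,0,0,1,-1]]]' >/dev/null; python3 st.py;  python3 -m creep '[[[0,0,0,0,0,1,-1]]]' >/dev/null; python3 st.py
```

```text
t13.6 p [0.5068 0.0386 0.1103] jaw2.59 F [2.5 2.3 5.1] M [ 0.326 -0.34  -0.029] w0.152 q7 -0.44
t13.7 p [0.5068 0.0387 0.1103] jaw3.59 F [0.6 2.4 5.9] M [ 0.356 -0.325 -0.056] w0.150 q7 -0.42
t13.8 p [0.5067 0.0387 0.1103] jaw4.59 F [0.2 2.2 6.1] M [ 0.331 -0.273 -0.004] w0.153 q7 -0.41
t13.9 p [0.5068 0.0386 0.1103] jaw5.59 F [0.1 2.2 4.9] M [ 0.318 -0.216 -0.053] w0.150 q7 -0.39
t14.0 p [0.5068 0.0387 0.1103] jaw6.59 F [0.7 1.4 6.2] M [ 0.342 -0.303 -0.064] w0.150 q7 -0.38
t14.1 p [0.5067 0.0387 0.1103] jaw7.60 F [-0.3  1.9  6.5] M [ 0.369 -0.21   0.005] w0.149 q7 -0.36
```

```bash
python3 -m creep '[[[0,0,0,0,0,1,-1]]]' >/dev/null; python3 st.py;  python3 -m creep '[[[0,0,0,0,0,1,-1]]]' >/dev/null; python3 st.py;  python3 -m creep '[[[0,0,0,0,0,1,-1]]]' >/dev/null; python3 st.py;  python3 -m creep '[[[0,0,0,0,0,1,-1]]]' >/dev/null; python3 st.py
```

```text
t14.2 p [0.5067 0.0387 0.1103] jaw8.59 F [0.1 1.1 6.6] M [ 0.422 -0.278 -0.06 ] w0.153 q7 -0.35
t14.3 p [0.5067 0.0387 0.1103] jaw9.60 F [-0.2  1.7  5.3] M [ 0.354 -0.209 -0.076] w0.148 q7 -0.33
t14.4 p [0.5067 0.0387 0.1103] jaw10.60 F [0.8 1.4 5.5] M [ 0.345 -0.288 -0.034] w0.149 q7 -0.32
t14.5 p [0.5067 0.0387 0.1103] jaw11.60 F [0.9 1.4 5.5] M [ 0.315 -0.201 -0.085] w0.153 q7 -0.30
```

```bash
python3 -m creep '[[[0,0,0,0,0,1,-1]]]' >/dev/null; python3 st.py;  python3 -m creep '[[[0,0,0,0,0,1,-1]]]' >/dev/null; python3 st.py;  python3 -m creep '[[[0,0,0,0,0,1,-1]]]' >/dev/null; python3 st.py;  python3 -m creep '[[[0,0,0,0,0,1,-1]]]' >/dev/null; python3 st.py;  python3 -m creep '[[[0,0,0,0,0,1,-1]]]' >/dev/null; python3 st.py;  python3 -m creep '[[[0,0,0,0,0,1,-1]]]' >/dev/null; python3 st.py
```

```text
t14.6 p [0.5067 0.0386 0.1103] jaw12.60 F [0.  1.7 5.1] M [ 0.364 -0.194  0.042] w0.150 q7 -0.29
t14.7 p [0.5067 0.0386 0.1103] jaw13.60 F [1.1 1.  5.3] M [ 0.306 -0.174 -0.046] w0.151 q7 -0.27
t14.8 p [0.5066 0.0386 0.1103] jaw14.59 F [0.8 1.8 6.6] M [ 0.29  -0.142 -0.087] w0.150 q7 -0.26
t14.9 p [0.5066 0.0386 0.1103] jaw15.60 F [0.7 2.4 5.3] M [ 0.353 -0.114  0.028] w0.152 q7 -0.24
t15.0 p [0.5066 0.0386 0.1103] jaw16.59 F [0.1 0.8 6.5] M [ 0.305 -0.138 -0.201] w0.153 q7 -0.23
t15.1 p [0.5066 0.0386 0.1103] jaw17.57 F [-0.   1.2  6.1] M [ 0.341 -0.178 -0.384] w0.149 q7 -0.22
```

```bash
python3 -m creep '[[[0,0,0,0,0,1,-1]]]' >/dev/null; python3 st.py;  python3 -m creep '[[[0,0,0,0,0,1,-1]]]' >/dev/null; python3 st.py
```

```text
t15.2 p [0.5066 0.0386 0.1103] jaw18.57 F [-0.8  1.7  5.6] M [ 0.329 -0.092 -0.199] w0.152 q7 -0.20
t15.3 p [0.5066 0.0386 0.1103] jaw19.58 F [-0.4  1.1  6.5] M [ 0.313 -0.048 -0.134] w0.149 q7 -0.19
```

Bump entry on the right dial is at about 16°, so the click centre should be at about 24°.

```bash
python3 -m creep '[[[0,0,0,0,0,1,-1]]]' >/dev/null; python3 st.py;  python3 -m creep '[[[0,0,0,0,0,1,-1]]]' >/dev/null; python3 st.py;  python3 -m creep '[[[0,0,0,0,0,1,-1]]]' >/dev/null; python3 st.py;  python3 -m creep '[[[0,0,0,0,0,1,-1]]]' >/dev/null; python3 st.py;python3 -m creep '[[[0,0,0,0,0,0.3,-1],[0,0,0,0,0,0.3,-1]]]' >/dev/null; python3 st.py
```

```text
t15.4 p [0.5066 0.0386 0.1103] jaw20.59 F [0.3 2.7 7.1] M [ 0.339 -0.094 -0.067] w0.150 q7 -0.17
t15.5 p [0.5066 0.0386 0.1103] jaw21.60 F [-0.5  2.5  7.1] M [ 0.293 -0.131  0.056] w0.150 q7 -0.16
t15.6 p [0.5066 0.0386 0.1103] jaw22.62 F [-0.5  1.1  7. ] M [ 0.285 -0.013  0.119] w0.154 q7 -0.14
t15.7 p [0.5065 0.0386 0.1103] jaw23.60 F [-0.8  0.6  6.8] M [ 0.308 -0.076 -0.025] w0.149 q7 -0.13
t15.9 p [0.5065 0.0386 0.1103] jaw23.87 F [-0.5  1.9  7.8] M [ 0.294 -0.112 -0.055] w0.152 q7 -0.12
```

```bash
python3 -m creep '[[[0,0,0,0,0,0,-0.2],[0,0,0,0,0,0,-0.2],[0,0,0,0,0,0,-0.2],[0,0,3,0,0,0,-0.2],[0,0,6,0,0,0,-0.2]]]' 15 >/dev/null; python3 st.py;python3 -m creep '[[[-2,-5,2,0,0,-8,-0.2],[-4,-10,4,0,0,-16,-0.2],[-4,-10,4,0,0,-24,-0.2],[-4,-10,4,0,0,-32,-0.2],[-4,-10,4,0,0,-40.6,-0.2]]]' >/dev/null; python3 st.py
python3 - <<'E'
from line import *
a=arm.get_image('top'),arm.get_image('side')
cv2.imwrite('pics/top4.png',a[0][:,:,::-1]);cv2.imwrite('pics/side4.png',a[1][:,:,::-1])
for c in((.549,.1833),(.5062,.039)):
    line('side',a[1],c,9,140); line('top',a[0],c,8)
a,b=a[0][180:280,200:340,::-1],a[1][180:320,250:430,::-1]
cv2.imwrite('pics/t4.png',cv2.resize(a,None,fx=5.5,fy=5.5,interpolation=cv2.INTER_CUBIC));cv2.imwrite('pics/s4.png',cv2.resize(b,None,fx=4,fy=4,interpolation=cv2.INTER_CUBIC))
E
```

```text
t16.4 p [0.5057 0.0383 0.17  ] jaw23.83 F [ 0.9 -0.3 -0.4] M [ 0.031 -0.157 -0.043] w0.400 q7 -0.06
t16.9 p [ 0.4663 -0.0626  0.2104] jaw-17.24 F [0.1 0.3 0.3] M [-0.019 -0.099  0.005] w0.398 q7 -0.44
side 62 off mm [ 7.  -8.8] bar deg 33.7 dial 5.404
side 16 off mm [-6.7 -4.7] bar deg -149.9 dial 2.325
top 23 off mm [-2.1 14.1] bar deg 11.8 dial 5.786
top 11 off mm [-8.7 -7.3] bar deg -149.7 dial 2.322
side 38 off mm [11.8  3.6] bar deg -71.7 dial 0.960
side 23 off mm [-11.5  -5.8] bar deg 121.1 dial 3.878
side 18 off mm [-4.2 10.1] bar deg 114.9 dial 3.987
top 16 off mm [-4.   8.2] bar deg 113.0 dial 4.019
```

View pics/s4.png

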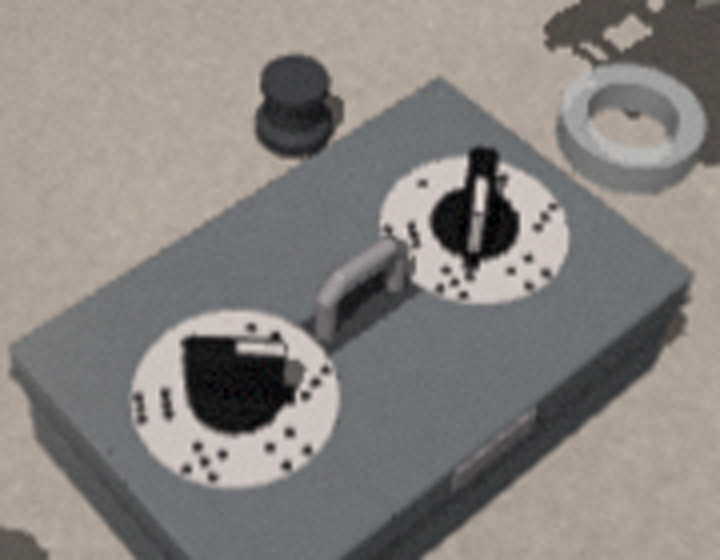

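View pics/t4.png

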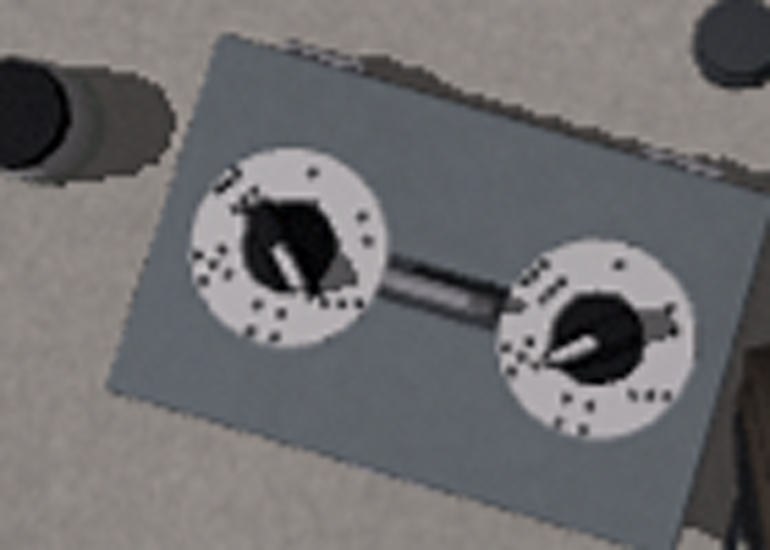

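The left pointer reads about 2.32 rad and the right about 4.00 rad in both views, which matches the felt click centres of 2.333 and 4.003. The jar, tape and loupe have not moved. On to the shackle.

```bash
python3 -m creep '[[[1.5,4.3,0,0,0,0,-0.2],[3.1,8.6,-1,0,0,0.5,-0.2],[4.7,13,-2,0,0,0.5,-0.2],[6.25,17.3,-3,0,0,0.5,-0.2],[6.25,17.3,-4,0,0,0.5,-0.2]]]' >/dev/null; python3 -m creep '[[[0,0,0,0,0,0,-0.2],[0,0,0,0,0,0,-0.2]]]' >/dev/null; python3 st.py
python3 - <<'E'
from h import *
a=arm.get_image('side')[180:320,250:430,::-1]
cv2.imwrite('pics/s5.png',cv2.resize(a,None,fx=4,fy=4,interpolation=cv2.INTER_CUBIC))
E
```

```text
t17.7 p [0.5288 0.1104 0.1699] jaw-16.20 F [-0.1 -0.  -0. ] M [-0.028 -0.137  0.007] w0.397 q7 -0.84
```

View pics/s5.png

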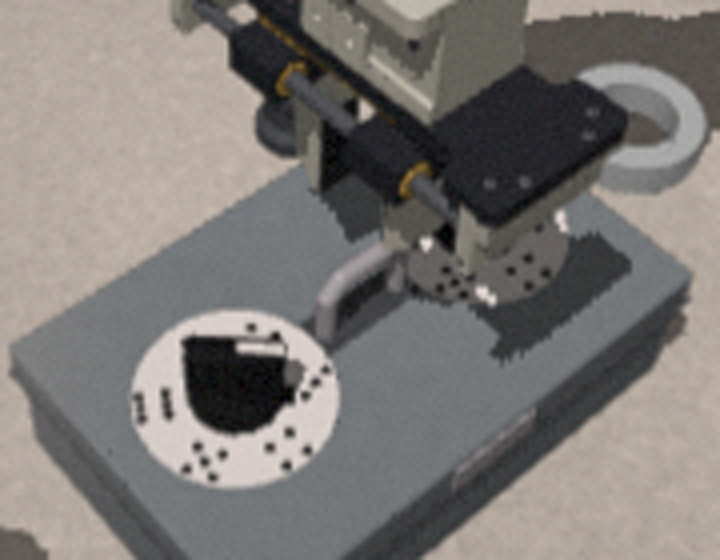

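The gripper is straight over the shackle, whose bar lies at about (360,270) in the crop. I'm descending and gripping it.

```bash
python3 -m creep '[[[0,0,-2,0,0,-0.4,-0.2],[0,0,-4,0,0,-0.4,-0.2],[0,0,-5.7,0,0,-0.4,-0.2],[0,0,-5.7,0,0,-0.4,-0.2],[0,0,-5.7,0,0,-0.4,-0.2]]]' >/dev/null; python3 st.py; python3 -m creep '[[[0,0,0,0,0,0,-1],[0,0,0,0,0,0,-1],[0,0,0,0,0,0,-1],[0,0,0,0,0,0,-1],[0,0,0,0,0,0,-1]]]' 6 >/dev/null; python3 st.py
```

```text
t18.2 p [0.5295 0.1106 0.114 ] jaw-16.74 F [-0.2  0.3  0.4] M [ 0.009 -0.058  0.034] w0.401 q7 -0.89
t18.8 p [0.5291 0.1118 0.1136] jaw-16.67 F [-3.1 -0.7  6.5] M [-0.06   0.546  0.005] w0.107 q7 -0.90
```

```bash
python3 -m creep '[[[-0.07,0,0.05,0,0,0,-1],[-0.07,0,0.05,0,0,0,-1]]]' 20 >/dev/null; python3 st.py; python3 -m creep '[[[0,0,0.1,0,0,0,-1]]]' >/dev/null; python3 st.py; python3 -m creep '[[[0,0,0.1,0,0,0,-1]]]' >/dev/null; python3 st.py; python3 -m creep '[[[0,0,0.1,0,0,0,-1]]]' >/dev/null; python3 st.py
```

```text
t18.9 p [0.529  0.1118 0.1137] jaw-16.68 F [ 1.4  1.1 -2.5] M [ 0.178 -0.393 -0.004] w0.097 q7 -0.90
t19.1 p [0.5289 0.1118 0.1145] jaw-16.68 F [ 4.1  2.5 -5.2] M [ 0.322 -0.811 -0.037] w0.098 q7 -0.89
t19.1 p [0.5289 0.1118 0.1156] jaw-16.68 F [ 4.3  1.3 -5.2] M [ 0.336 -0.821  0.022] w0.099 q7 -0.89
t19.2 p [0.5289 0.1117 0.1167] jaw-16.69 F [ 4.4  2.6 -6.4] M [ 0.347 -0.874  0.014] w0.097 q7 -0.89
```

Rising with about 5–6 N, which is friction plus weight. I'll go slowly through the 2–3 mm block zone.

```bash
python3 -m creep '[[[0,0,0.1,0,0,0,-1]]]' >/dev/null; python3 st.py; python3 -m creep '[[[0,0,0.1,0,0,0,-1]]]' >/dev/null; python3 st.py
```

```text
t19.4 p [0.529  0.1117 0.1178] jaw-16.69 F [ 4.8  2.5 -6. ] M [ 0.412 -0.97  -0.012] w0.104 q7 -0.89
t19.4 p [0.5289 0.1118 0.1189] jaw-16.69 F [ 4.   2.  -6.5] M [ 0.407 -1.038 -0.023] w0.099 q7 -0.89
```

```bash
python3 -m creep '[[[0,0,0.3,0,0,0,-1],[0,0,0.6,0,0,0,-1]]]' >/dev/null; python3 st.py; python3 -m creep '[[[0,0,0.3,0,0,0,-1],[0,0,0.6,0,0,0,-1]]]' >/dev/null; python3 st.py; python3 -m creep '[[[0,0,0.2,0,0,0,-1],[0,0,0.4,0,0,0,-1]]]' >/dev/null; python3 st.py; python3 -m creep '[[[0,0,0.1,0,0,0,-1],[0,0,0.1,0,0,0,-1]]]' >/dev/null; python3 st.py
```

```text
t19.6 p [0.5289 0.1117 0.125 ] jaw-16.69 F [ 4.7  3.  -6.5] M [ 0.428 -1.053  0.018] w0.103 q7 -0.89
t19.9 p [0.5289 0.1117 0.131 ] jaw-16.69 F [ 5.2  1.6 -6. ] M [ 0.408 -1.078  0.047] w0.101 q7 -0.88
t20.1 p [0.5289 0.1117 0.135 ] jaw-16.69 F [ 5.1  2.4 -5.1] M [ 0.418 -1.112  0.012] w0.101 q7 -0.88
t20.2 p [0.5289 0.1117 0.1361] jaw-16.69 F [ 3.8  1.  -2.1] M [ 0.366 -0.91   0.062] w0.101 q7 -0.88
```

```bash
python3 -m creep '[[[0,0,0.1,0,0,0,-1],[0,0,0.1,0,0,0,-1]]]' >/dev/null; python3 st.py; python3 -m creep '[[[0,0,0.1,0,0,0,-1],[0,0,0.1,0,0,0,-1]]]' >/dev/null; python3 st.py; python3 -m creep '[[[0,0,0.06,0,0,0,-1],[0,0,0.06,0,0,0,-1]]]' >/dev/null; python3 st.py
```

```text
t20.4 p [0.5289 0.1118 0.137 ] jaw-16.69 F [ 4.5  2.4 -2.7] M [ 0.429 -1.031  0.012] w0.101 q7 -0.88
t20.6 p [0.5289 0.1117 0.1379] jaw-16.68 F [ 4.4  1.5 -3.7] M [ 0.418 -1.04  -0.015] w0.095 q7 -0.87
t20.9 p [0.5289 0.1118 0.1385] jaw-16.69 F [ 3.9  1.3 -5.1] M [ 0.445 -1.083  0.048] w0.100 q7 -0.87
```

```bash
python3 -m creep '[[[0,0,0.05,0,0,0,-1],[0,0,0.05,0,0,0,-1]]]' >/dev/null; python3 st.py; python3 -m creep '[[[0,0,0.05,0,0,0,-1],[0,0,0.05,0,0,0,-1]]]' >/dev/null; python3 st.py
```

```text
t21.1 p [0.5289 0.1117 0.1387] jaw-16.69 F [ 5.7  2.4 -6.7] M [ 0.523 -1.307  0.027] w0.102 q7 -0.87
t21.2 p [0.5289 0.1117 0.1388] jaw-16.68 F [  7.8   3.7 -13.3] M [ 0.69  -1.692  0.016] w0.103 q7 -0.87
```

The rise was 25 mm (0.1137 to 0.1388) and the force climbed there, so this is the stop. I'm easing off, releasing and withdrawing straight up.

```bash
python3 -m creep '[[[0.05,0.02,-0.06,0,0,0,-1],[0.05,0.02,-0.06,0,0,0,-1]]]' 8 >/dev/null; python3 st.py; python3 -m creep '[[[0,0,0,0,0,0,-0.2],[0,0,0,0,0,0,-0.2],[0,0,0,0,0,0,-0.2]]]' >/dev/null; python3 st.py; python3 -m creep '[[[0,0,2,0,0,0,-0.2],[0,0,5,0,0,0,-0.2],[0,0,8,0,0,0,-0.2],[-2,-4,9,0,0,0,-0.2],[-4,-8,9,0,0,0,-0.2]]]' >/dev/null;python3 -m creep '[[[-2,-4.5,0,0,0,0,-0.2],[-4,-9,0,0,0,0,-0.2],[-4,-13,0,0,0,0,-0.2],[-4,-13,0,0,0,0,-0.2]]]' >/dev/null; python3 st.py
python3 - <<'E'
from line import *
a=arm.get_image('top'),arm.get_image('side')
cv2.imwrite('pics/top6.png',a[0][:,:,::-1]);cv2.imwrite('pics/side6.png',a[1][:,:,::-1])
for c in((.549,.1833),(.5062,.039)):
    line('side',a[1],c,9,140); line('top',a[0],c,8)
for h in(.114,.139): print(h,proj('side',(.5288,.1115,h)),proj('top',(.5288,.1115,h)))
a,b=a[0][180:280,190:400,::-1],a[1][180:370,210:430,::-1]
cv2.imwrite('pics/t6.png',cv2.resize(a,None,fx=3.8,fy=3.8,interpolation=cv2.INTER_CUBIC));cv2.imwrite('pics/s6.png',cv2.resize(b,None,fx=3,fy=3,interpolation=cv2.INTER_CUBIC))
E
```

```text
t21.4 p [0.5289 0.1117 0.1388] jaw-16.69 F [ 2.4  1.3 -4.4] M [ 0.191 -0.642  0.036] w0.104 q7 -0.87
t21.8 p [0.5287 0.1115 0.1387] jaw-16.70 F [-0.3 -0.3  0.1] M [-0.012 -0.068  0.028] w0.316 q7 -0.87
t22.6 p [ 0.4478 -0.1042  0.2287] jaw-17.17 F [0.5 0.7 0.5] M [-0.008 -0.074 -0.02 ] w0.397 q7 -0.32
side 62 off mm [ 7.  -8.8] bar deg 33.7 dial 5.404
side 16 off mm [-6.7 -4.7] bar deg -149.9 dial 2.325
top 23 off mm [-2.1 14.1] bar deg 11.8 dial 5.786
top 11 off mm [-8.7 -7.3] bar deg -149.7 dial 2.322
side 37 off mm [11.9  3.7] bar deg -71.7 dial 0.960
side 23 off mm [-11.5  -5.8] bar deg 121.1 dial 3.878
side 18 off mm [-4.2 10.1] bar deg 114.9 dial 3.987
top 14 off mm [-3.5  7.8] bar deg 110.4 dial 4.065
0.114 [340.04015318 245.0699021 ] [277.78891268 232.31975379]
0.139 [340.75327561 236.17543062] [276.70669319 232.18776909]
```

View pics/s6.png

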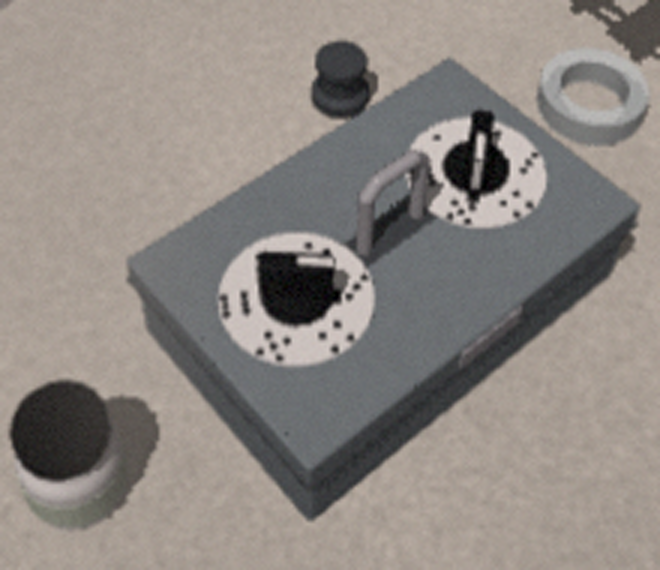

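View pics/t6.png

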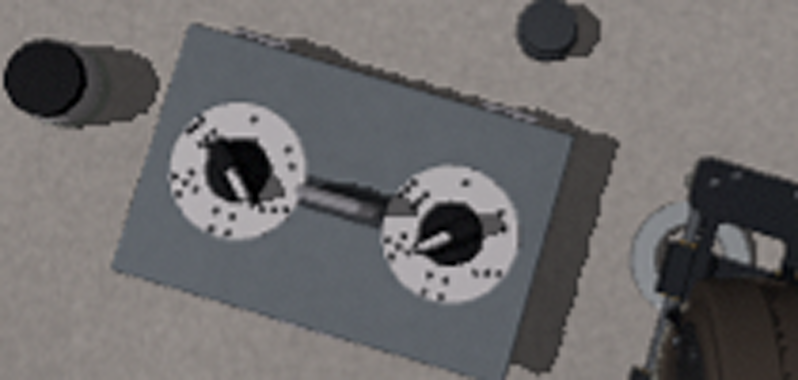

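The shackle's cross-bar is now at side pixel (340.7,236.7), against (340.8,236.2) predicted for fully up. The dials are unchanged, the bystanders are in place, and the gripper is clear of everything. I'm handing in.

```bash
python3 -c "
from cell import arm
print(arm.sign_off(), arm.observe()['clock'])"
```

```text
the job is handed in; nothing more can be done
the job is handed in; nothing more can be done
```

The cash box is unlocked. The left dial sits in its click at number 3, the right dial in its click at number 5, and the shackle is drawn fully up and left standing. I handed it in with about 23 of the 72 s used; no verdict came back.

- **Left dial:** I turned it clockwise and felt the bump (about 0.3 N m), then the pull into the click. Let go, it read about 2.32 rad in both views against 2.333 felt, about 0.24 rad past the mark.
- **Right dial:** I turned it anticlockwise the same way, with the felt click centre at 4.003 rad. The last pictures read 3.99 rad (side) and 4.07 rad (top). The top reading is off by about 0.06 rad, on a line only 14 pixels in size; before the lift the two views gave 3.99 and 4.02.
- **Shackle:** It rose 25 mm at about 6 N, with no block at 2–3 mm. I pulled to at most 13 N at the stop, then eased off and let go. The last side picture puts the cross-bar within a pixel of its fully-up position.
- **Camera mismatch:** The two cameras disagreed by 3–4 mm in y on where the dials are. I centred each grasp by nulling the wrist force instead.
- **Bystanders:** By eye, the ink jar and loupe are in their places in both views. The tape roll is too in the side view, but the gripper partly hides it in the last top view. The robot was touching nothing at hand-in.

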